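# Set the guests' coffee cups on their saucers

## Task

Serve the three colour-banded coffee cups in the guests' order: first the red cup, then the yellow, then the green, each set down upright in the middle of the saucer with the same colour of rim and let go before the next is taken. Do not drop the cups, leave the saucers where they lie on the tray, and leave the two plain white cups, the black incense cup and the wooden mortar where they stand.

Things in the scene. Friction and masses are not known exactly. Their poses are not given: they have to be found in the camera images.
- cup_red: White ceramic cup with red lip, red band round its top 16 mm and red dot on its inside bottom; 52 mm tall, about 90 g, no handle; foot 36 mm across, widening to 54 mm at 20 mm up, then straight up to the rim (54 mm outside, wall 4 mm). Origin: centre of the foot's underside; z up. Upright on the bare table at the robot's right front among five cups, centres at least 90 mm apart.
- cup_yellow: White ceramic cup with yellow lip, yellow band round its top 16 mm and yellow dot on its inside bottom; 52 mm tall, about 90 g, no handle; foot 36 mm across, widening to 54 mm at 20 mm up, then straight up to the rim (54 mm outside, wall 4 mm). Origin: centre of the foot's underside; z up. Upright on the bare table at the robot's right front among five cups, centres at least 90 mm apart.
- cup_green: White ceramic cup with green lip, green band round its top 16 mm and green dot on its inside bottom; 52 mm tall, about 90 g, no handle; foot 36 mm across, widening to 54 mm at 20 mm up, then straight up to the rim (54 mm outside, wall 4 mm). Origin: centre of the foot's underside; z up. Upright on the bare table at the robot's right front among five cups, centres at least 90 mm apart.
- saucer_red: White saucer with red rim and red ring round its white centre, loose, 120 g: round dish 92 mm across, 12 mm high; its flat middle, 56 mm across, is 6 mm above its underside. Origin: centre of the underside; z up. On a fixed round straw-brown tray (312 mm across, floor 4 mm thick, rim 14 mm high) at the robot's left front; saucer centres at least 125 mm apart.
- saucer_yellow: White saucer with yellow rim and yellow ring round its white centre, loose, 120 g: round dish 92 mm across, 12 mm high; its flat middle, 56 mm across, is 6 mm above its underside. Origin: centre of the underside; z up. On a fixed round straw-brown tray (312 mm across, floor 4 mm thick, rim 14 mm high) at the robot's left front; saucer centres at least 125 mm apart.
- saucer_green: White saucer with green rim and green ring round its white centre, loose, 120 g: round dish 92 mm across, 12 mm high; its flat middle, 56 mm across, is 6 mm above its underside. Origin: centre of the underside; z up. On a fixed round straw-brown tray (312 mm across, floor 4 mm thick, rim 14 mm high) at the robot's left front; saucer centres at least 125 mm apart.
- cup_plain_a: A plain all-white cup, no colour on it, not to be used; 52 mm tall, about 90 g, no handle; foot 36 mm across, widening to 54 mm at 20 mm up, then straight up to the rim (54 mm outside, wall 4 mm). Origin: centre of the foot's underside; z up. Upright on the bare table at the robot's right front among five cups, centres at least 90 mm apart.
- cup_plain_b: The other plain all-white cup, no colour on it, not to be used; 52 mm tall, about 90 g, no handle; foot 36 mm across, widening to 54 mm at 20 mm up, then straight up to the rim (54 mm outside, wall 4 mm). Origin: centre of the foot's underside; z up. Upright on the bare table at the robot's right front among five cups, centres at least 90 mm apart.
- incense_cup: Black ceramic incense cup, 72 mm across the mouth, 62 mm tall, 250 g, standing beyond the cups. Origin: centre of its underside; z up. (Not listed: shut steel tongs, 20 mm high, lie to the right of the cups.)
- mortar: Small dark wooden mortar with a pale ring, 84 mm across, 75 mm tall, 350 g, far out ahead of the robot. Origin: centre of its underside; z up. (Not listed: an empty teal jebena, 230 mm tall, belly 144 mm across, stands left of the tray.)
Mind the look-alikes: they are no part of the job. Leave any blue look-alike of the cup_yellow alone. What is shaped like the saucer_yellow but blue is not meant.

How it is judged:
On the way, in this order (a step that is already met when the one before it is completed fails the run):
1. the red cup stands in the middle of the red-rimmed saucer, upright and let go (horizontal distance between cup_red and saucer_red below 0.012 m and z of cup_red in the frame of saucer_red between 0.002 and 0.012 m and angle between cup_red's own z axis and vertical below 0.12 rad and linear speed of cup_red below 0.02 m/s and contact force between cup_red and the fingers below 0.05 N), for 0.2 s.
2. the yellow cup stands in the middle of the yellow-rimmed saucer, upright and let go (horizontal distance between cup_yellow and saucer_yellow below 0.012 m and z of cup_yellow in the frame of saucer_yellow between 0.002 and 0.012 m and angle between cup_yellow's own z axis and vertical below 0.12 rad and linear speed of cup_yellow below 0.02 m/s and contact force between cup_yellow and the fingers below 0.05 N), for 0.2 s.
3. the green cup stands in the middle of the green-rimmed saucer, upright and let go (horizontal distance between cup_green and saucer_green below 0.012 m and z of cup_green in the frame of saucer_green between 0.002 and 0.012 m and angle between cup_green's own z axis and vertical below 0.12 rad and linear speed of cup_green below 0.02 m/s and contact force between cup_green and the fingers below 0.05 N), for 0.2 s.
At the end, for the whole second after the job is handed in: Each colour-banded cup stands on the saucer of its own colour, within 12 mm of its middle, upright within about 7 degrees, foot down on the saucer's flat middle, released and at rest; saucers within 30 mm and plain cups, incense cup and mortar within 15 mm of where they started (all of step 1 and all of step 2 and all of step 3 and angular speed of each of cup_red, cup_yellow, cup_green below 0.2 rad/s and distance of each of saucer_red, saucer_yellow, saucer_green from where it was at the start of the episode below 0.03 m and distance of each of cup_plain_a, cup_plain_b, incense_cup, mortar from where it was at the start of the episode below 0.015 m); the robot touches nothing.
It fails at once if a plain white cup, the incense cup or the mortar is shifted by more than 15 mm (distance of any of cup_plain_a, cup_plain_b, incense_cup, mortar from where it was at the start of the episode above 0.015 m).
It fails at once if a saucer is shifted by more than 30 mm (distance of any of saucer_red, saucer_yellow, saucer_green from where it was at the start of the episode above 0.03 m).
It fails at once if a cup is let go more than about 30 mm above its place on the saucer ((height (world z) of cup_red above 0.042 m and contact force between cup_red and the fingers below 0.01 N) or (height (world z) of cup_yellow above 0.042 m and contact force between cup_yellow and the fingers below 0.01 N) or (height (world z) of cup_green above 0.042 m and contact force between cup_green and the fingers below 0.01 N)).
It also fails if it takes over 99 s, if anything falls off the work surface, if the arm or the gripper's body presses on something with over 40 N, if the wrist force passes 120 N, or if a joint passes its speed limit or range.

## Robot

A 7-joint arm with a two-finger parallel gripper is mounted at the origin on the work surface. World frame = base frame: x ahead of the robot, y to its left, z up, the work surface at z = 0. Lengths are in m, angles in rad, forces in N, time in s.
With the tool pointing down it reaches from about 0.4 to 0.875 m from the base axis. Payload 19.3 kg.
Tool frame: the origin (TCP) lies at the very end of the fingers, on their centre line; the grasp point (between the pads) lies 19 mm behind it; z points along the fingers, y is the line along which they close (so a half turn about z gives the same grasp; the last joint's range is limited). The gripper opens to 85 mm and grips with 20 to 120 N. Pads are 22 mm wide; open, the fingers measure 114 mm over their backs; the gripper's body (76 mm by 85 mm) begins 54 mm behind the grasp point. The pads swing forward as they close: fully open they stand 13 mm farther back than shut.
Start: joints at [1.2, 0.521, -0.036, 1.599, 0.021, 1.021, -0.113], TCP at [0.185, -0.597, 0.231] pointing down, gripper open.
Joint ranges: [-2.91, 2.91], [-0.3, 2.13], [-1.5, 1.42], [0.17, 2.43], [-1.26, 4.41], [0.16, 1.93], [-2.52, 2.52]. Speed limits (rad/s): [1.89, 1.89, 2.39, 2.39, 3.01, 3.01, 3.01].

## Interface

Orientations are given as [roll, pitch, yaw] about the fixed x, y, z axes, in that order (R = Rz(yaw) Ry(pitch) Rx(roll)).
In Python, from workcell import bot gives the robot as it stands.
- The arm moves only by the shell command python3 -m crank 'ROWS' [FORCE]. ROWS is a JSON object of lists of equal length, an entry for each row: "travel": the shift along the world's x, y, z in cm, a list of three; "turn": the turn, a rotation vector about the world's x, y, z in degrees, a list of three; "gripper": the closure, from 0 (fully open) to 1 (shut). A call has exactly 5 rows; each row is the pose to reach, as a shift and turn from the pose commanded when the call began; what a row does not reach only later rows make up. A row lasts 1/10 s, in which the tool goes at most 50 mm and 8.59 degrees, less where a joint would pass 70% of its speed; a pose out of reach is approached as far as the arm can. A call with a gripper value outside its range is refused whole. The fingers move at their own pace and stop on an object; FORCE is the grip in N (left out, the last holds). Time passes only in rows, so rows that repeat a pose let the fingers close, or fill a call up. It gives the time, the measured TCP pose, the force, the opening and the grip force at its end, in the units of the state.
- bot.observe(): the state, without advancing time (a new reading comes with each control period).
- bot.grab_frame(name): name is "side" or "top" or "wrist"; returns a dict with "pixels" (400x640x3 uint8, red, green, blue), "fx", "fy", "cx", "cy" (pixels), "extrinsics" (4x4, takes a point from world to camera coordinates). Camera axes: x right, y down, z forward; pixel columns grow to the right and rows downward; lengths in m; the calibration is good to about 2 mm. The wrist camera is an equidistant fisheye: a pixel r from the principal point sees the ray r / f radians off the axis. A picture is of the moment at which its call begins. There is no depth.
- bot.job_done(): hands the job in; it is judged then, once.
The state is a dict: "clock": time; "qpos": joint angles; "qd": joint speeds; "joint_efforts": joint torques, N m; "position": TCP position; "tool_rot": TCP orientation; "force": force on the tool from outside, world axes, zero at the start; "moment": the same for the moment, N m; "grip_width": finger opening in m; "finger_force": force on a finger pad.
Only numpy, scipy, OpenCV 4.12 (cv2) and the standard library are available. Lean on these libraries where they do the work, as an engineer would, in place of code of your own. Each camera call takes 0.05 s, during which the arm holds its last target. There are 200 camera calls.

## Working session

There is one attempt and no reset: what is moved stays moved. The work goes in short steps, Python scripts to look and compute and a shell command to move; the robot and the scene stay as the last step left them, time stands still between calls to the robot, and variables do not carry over. Pictures are saved under pics/ and viewed, at most 14 in all, crops included, and the job is handed in when it is done.

```bash
mkdir -p pics
python3 - <<'E'
from workcell import bot
import cv2,numpy as np
for n in("top","side"):
    f=bot.grab_frame(n); cv2.imwrite(f"pics/{n}0.png",f["pixels"][:,:,::-1]); print(n,f["fx"],f["cx"],f["cy"],np.round(f["extrinsics"],3).tolist())
s=bot.observe(); print(s)
E
```

```text
top 500.12191026084867 322.28943223888064 196.078678263331 [[0.023, -1.0, 0.013, -0.042], [-0.996, -0.024, -0.086, 0.583], [0.086, -0.011, -0.996, 1.033], [0.0, 0.0, 0.0, 1.0]]
side 510.17649268673426 322.32676728913526 201.46172310750183 [[0.983, -0.185, 0.019, -0.577], [-0.078, -0.505, -0.86, 0.054], [0.168, 0.843, -0.511, 0.973], [0.0, 0.0, 0.0, 1.0]]
{'clock': 0.1, 'qpos': array([ 1.19981666,  0.52191576, -0.0363198 ,  1.59992007,  0.02119431,
        1.02109297, -0.11280367]), 'qd': array([-0.00054482, -0.00145456, -0.00182367, -0.00191488,  0.00124867,
       -0.00203434, -0.00219221]), 'joint_efforts': array([ 3.02646251e-03, -9.28496718e+01,  1.98368356e+00, -3.70533872e+01,
        1.80785009e-02,  5.29583966e-03, -5.55402312e-05]), 'position': array([ 0.18504868, -0.59668242,  0.23081853]), 'tool_rot': array([-3.14064342e+00,  6.43612652e-05,  3.00754899e-01]), 'force': array([-0.06173095,  0.32696146, -0.72302429]), 'moment': array([-0.01575999,  0.04072953,  0.00951254]), 'finger_force': 0.0, 'grip_width': 0.0855588897357352}
```

View pics/top0.png

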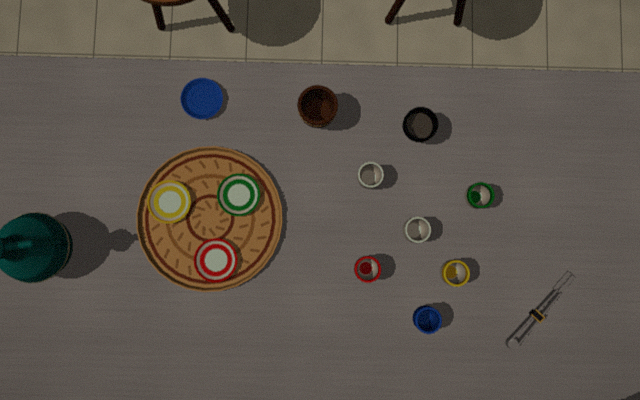

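View pics/side0.png

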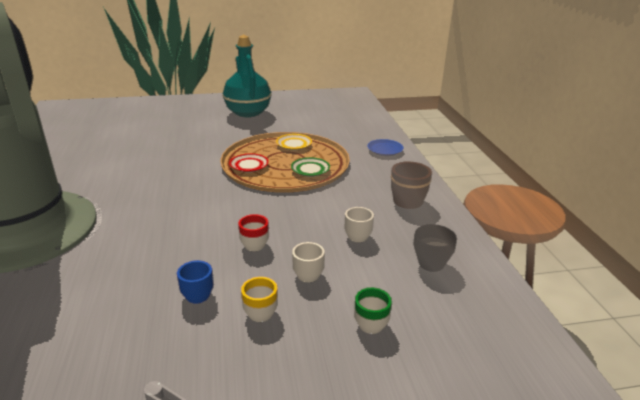

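Candidates in the top view:
- **Red:** cup (368,268), saucer (216,259).
- **Yellow:** cup (456,273), saucer (171,201).
- **Green:** cup (480,195), saucer (239,194).
- **Look-alikes:** blue cup (427,320), blue saucer (202,98), plain cups (371,175) and (418,230), incense cup (420,125), mortar (318,106).

The side view agrees: red (254,232), yellow (260,299), green (373,310), blue (196,282).

Next I'll measure from both cameras and make one close crop.

```bash
cat > h.py <<'E'
from workcell import bot
import cv2,numpy as np
from scipy.optimize import least_squares
HUE={'red':(172,8),'yellow':(18,34),'green':(45,85)}
def mask(img,c,seed,r):
    h=cv2.cvtColor(img,cv2.COLOR_RGB2HSV).astype(int); lo,hi=HUE[c]
    H=h[...,0]; m=((H>=lo)|(H<=hi)) if lo>hi else ((H>=lo)&(H<=hi))
    m&=(h[...,1]>(165 if c!='green' else 120))&(h[...,2]>40)
    y,x=np.mgrid[:400,:640]; m&=(np.hypot(x-seed[0],y-seed[1])<r)
    return m
def cen(p):
    hu=cv2.convexHull(p.astype(np.float32)); M=cv2.moments(hu); return np.array([M['m10'],M['m01']])/M['m00'],cv2.contourArea(hu)
def proj(f,P):
    E=f["extrinsics"]; q=P@E[:3,:3].T+E[:3,3]; return np.c_[f["fx"]*q[:,0]/q[:,2]+f["cx"],f["fy"]*q[:,1]/q[:,2]+f["cy"]]
A=np.linspace(0,2*np.pi,60)
def model(xy,rz): return np.vstack([np.c_[xy[0]+r*np.cos(A),xy[1]+r*np.sin(A),z+0*A] for r,z in rz])
CUP=lambda b:[(.027,b+.052),(.027,b+.036)]
SAU=[(.046,.016)]
def locate(views,c,rz,r):
    obs=[]
    for f,s in views:
        m=mask(f["pixels"],c,s,r); n,l,st,_=cv2.connectedComponentsWithStats(m.astype(np.uint8))
        for i in range(1,n):
            if st[i,4]<6: m[l==i]=0
        y,x=np.nonzero(m); obs.append((f,)+cen(np.c_[x,y]))
    fun=lambda p:np.concatenate([cen(proj(f,model(p,rz)))[0]-o for f,o,a in obs])
    s=least_squares(fun,[.45,-.1],x_scale=.1,diff_step=1e-3)
    one=[least_squares(lambda p:cen(proj(f,model(p,rz)))[0]-o,s.x,diff_step=1e-3).x.round(4) for f,o,a in obs]
    return s.x.round(4),one,[(round(a),round(cen(proj(f,model(s.x,rz)))[1])) for f,o,a in obs]
def plane(f,u,v,z):
    E=f["extrinsics"];R=E[:3,:3];C=-R.T@E[:3,3];d=R.T@np.array([(u-f["cx"])/f["fx"],(v-f["cy"])/f["fy"],1]);return (C+d*(z-C[2])/d[2]).round(3)
E
cat > m.py <<'E'
from h import *
t=bot.grab_frame("top");s=bot.grab_frame("side")
for c,a,b in(('red',(368,268),(254,226)),('yellow',(456,273),(260,292)),('green',(480,195),(373,304))):
    print('cup',c,locate([(t,a),(s,b)],c,CUP(0),24))
for c,a,b in(('red',(216,259),(249,164)),('yellow',(171,201),(294,144)),('green',(239,194),(311,168))):
    print('sau',c,locate([(t,a),(s,b)],c,SAU,26 if c!='x' else 0))
for n,u,v,z in(('plA',371,175,.052),('plB',418,230,.052),('blue',427,320,.052),('inc',420,125,.062),('mortar',318,106,.075)): print(n,plane(t,u,v,z))
im=np.hstack([cv2.resize(t["pixels"][150:350,340:520],None,fx=2.2,fy=2.2),cv2.resize(t["pixels"][150:350,130:290],None,fx=2.2,fy=2.2)])
cv2.imwrite("pics/crop.png",im[:,:,::-1])
E
python3 m.py
```

```text
cup red (array([ 0.4357, -0.1233]), [array([ 0.4347, -0.1242]), array([ 0.4366, -0.121 ])], [(532, 569), (508, 614)])
cup yellow (array([ 0.4319, -0.305 ]), [array([ 0.4309, -0.306 ]), array([ 0.4325, -0.3037])], [(554, 601), (874, 972)])
cup green (array([ 0.5942, -0.3573]), [array([ 0.5925, -0.3583]), array([ 0.5953, -0.3558])], [(530, 587), (874, 1027)])
sau red (array([0.446 , 0.1945]), [array([0.4465, 0.1942]), array([0.4455, 0.1968])], [(1648, 1510), (580, 533)])
sau yellow (array([0.5672, 0.2974]), [array([0.5664, 0.2969]), array([0.569, 0.303])], [(1540, 1470), (430, 413)])
sau green (array([0.5849, 0.1489]), [array([0.5844, 0.1506]), array([0.5843, 0.1396])], [(1398, 1457), (236, 553)])
plA [ 0.628 -0.128  0.052]
plB [ 0.516 -0.227  0.052]
blue [ 0.335 -0.246  0.052]
inc [ 0.734 -0.227  0.062]
mortar [ 0.765 -0.015  0.075]
```

View pics/crop.png

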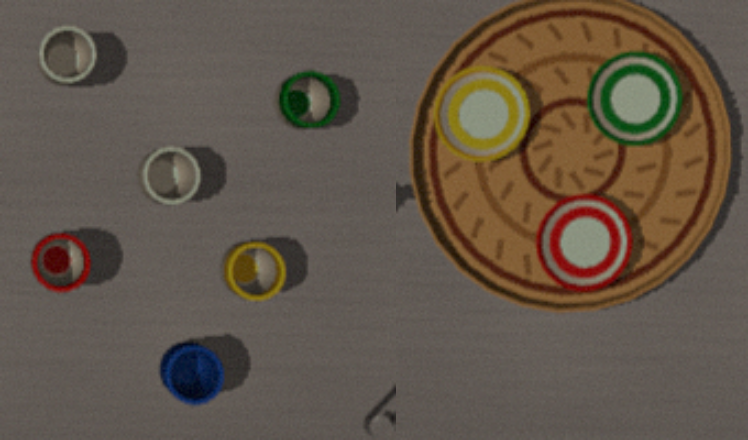

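The crop confirms the choice: red lip and dot, yellow and green likewise on the left; on the tray, yellow, green and red saucers. Both cameras agree to within 3 mm for the cups. Moving above the red cup at (0.435,-0.1235), starting from (0.185,-0.597,0.231).

```bash
python3 -m crank '{"travel":[[2.3,4.3,0],[4.6,8.6,0],[6.9,12.9,0],[9.2,17.2,0],[11.5,21.5,0]],"turn":[[0,0,0],[0,0,0],[0,0,0],[0,0,0],[0,0,0]],"gripper":[0,0,0,0,0]}' 40
python3 -m crank '{"travel":[[2.7,5.2,0],[5.4,10.3,0],[8.1,15.5,0],[10.8,20.7,-2],[13.5,25.8,-6]],"turn":[[0,0,0],[0,0,0],[0,0,0],[0,0,0],[0,0,0]],"gripper":[0,0,0,0,0]}'
python3 -m crank '{"travel":[[0,0,0],[0,0,0],[0,0,0],[0,0,0],[0,0,0]],"turn":[[0,0,0],[0,0,0],[0,0,0],[0,0,0],[0,0,0]],"gripper":[0,0,0,0,0]}'
```

```text
clock: 0.7
position: [0.3007, -0.3801, 0.2313]
tool_rot: [3.141, -0.0, 0.301]
force: [1.8, -1.1, -0.8]
grip_width: 0.0851
finger_force: 0.0
clock: 1.2
position: [0.4142, -0.1648, 0.1974]
tool_rot: [3.14, -0.003, 0.301]
force: [0.9, -1.6, 0.0]
grip_width: 0.0853
finger_force: 0.0
clock: 1.7
position: [0.4125, -0.1675, 0.1968]
tool_rot: [3.141, -0.0, 0.299]
force: [0.1, 0.5, 0.2]
grip_width: 0.0855
finger_force: 0.0
```

```bash
python3 -m crank '{"travel":[[1.2,2.2,-2],[2.3,4.4,-5],[2.3,4.4,-8],[2.3,4.4,-10],[2.3,4.4,-10]],"turn":[[0,0,0],[0,0,0],[0,0,0],[0,0,0],[0,0,0]],"gripper":[0,0,0,0,0]}'
python3 - <<'E'
from h import *
f=bot.grab_frame("wrist");cv2.imwrite("pics/w1.png",f["pixels"][:,:,::-1]);print(bot.observe()["position"])
E
```

```text
clock: 2.2
position: [0.4344, -0.1227, 0.0948]
tool_rot: [-3.14, 0.003, 0.3]
force: [0.4, 0.1, 0.2]
grip_width: 0.0854
finger_force: 0.0
[ 0.43513642 -0.12288905  0.09613868]
```

View pics/w1.png

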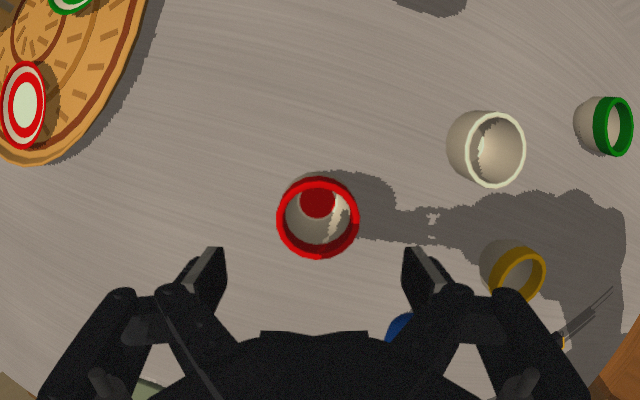

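The wrist view shows the red cup at (318,217), midway between the fingertips at (215,250) and (410,250). Descending and closing.

```bash
python3 -m crank '{"travel":[[0,-0.05,-2],[0,-0.05,-4],[0,-0.05,-6],[0,-0.05,-7.4],[0,-0.05,-7.4]],"turn":[[0,0,0],[0,0,0],[0,0,0],[0,0,0],[0,0,0]],"gripper":[0,0,0,0,0]}'
python3 -m crank '{"travel":[[0,0,0],[0,0,0],[0,0,0],[0,0,0],[0,0,0]],"turn":[[0,0,0],[0,0,0],[0,0,0],[0,0,0],[0,0,0]],"gripper":[0.2,0.4,0.6,0.8,1]}' 40
python3 -m crank '{"travel":[[0,0,0],[0,0,0],[0,0,0],[0,0,0],[0,0,0]],"turn":[[0,0,0],[0,0,0],[0,0,0],[0,0,0],[0,0,0]],"gripper":[1,1,1,1,1]}'
```

```text
clock: 2.75
position: [0.4357, -0.1235, 0.0225]
tool_rot: [-3.142, 0.0, 0.3]
force: [0.6, -0.2, 0.1]
grip_width: 0.0851
finger_force: 0.0
clock: 3.25
position: [0.4364, -0.1234, 0.0239]
tool_rot: [3.14, -0.002, 0.301]
force: [-3.1, -0.1, 19.3]
grip_width: 0.0531
finger_force: 38.1
clock: 3.75
position: [0.4364, -0.1234, 0.0239]
tool_rot: [3.14, -0.002, 0.301]
force: [-3.2, -0.3, 18.5]
grip_width: 0.0536
finger_force: 38.1
```

```bash
python3 -m crank '{"travel":[[0,0,1],[0,0,3],[0,0,5.5],[0,0,8],[0,0,10]],"turn":[[0,0,0],[0,0,0],[0,0,0],[0,0,0],[0,0,0]],"gripper":[1,1,1,1,1]}'
python3 -m crank '{"travel":[[0.2,3,0],[0.4,6,0],[0.6,9,0],[0.7,12,0],[0.8,15,0]],"turn":[[0,0,0],[0,0,0],[0,0,0],[0,0,0],[0,0,0]],"gripper":[1,1,1,1,1]}'
python3 -m crank '{"travel":[[0.1,3,0],[0.2,6,0],[0.2,9,0],[0.2,12,0],[0.2,15,0]],"turn":[[0,0,0],[0,0,0],[0,0,0],[0,0,0],[0,0,0]],"gripper":[1,1,1,1,1]}'
python3 -m crank '{"travel":[[0,1.8,0],[0,1.8,-1],[0,1.8,-3],[0,1.8,-5],[0,1.8,-5]],"turn":[[0,0,0],[0,0,0],[0,0,0],[0,0,0],[0,0,0]],"gripper":[1,1,1,1,1]}'
python3 - <<'E'
from h import *
f=bot.grab_frame("wrist");s=bot.grab_frame("side");p=bot.observe()["position"];print(p)
z=p[2]-.0235
print(locate([(s,(proj(s,np.array([[p[0],p[1],z+.045]]))[0]))],'red',CUP(z),22))
cv2.imwrite("pics/w2.png",np.hstack([f["pixels"][100:400,150:500],cv2.resize(s["pixels"][100:220,200:360],None,fx=2.5,fy=2.5)])[:,:,::-1])
E
```

```text
clock: 4.25
position: [0.4359, -0.1233, 0.1248]
tool_rot: [3.141, -0.001, 0.301]
force: [-0.2, -0.2, -0.2]
grip_width: 0.0529
finger_force: 42.2
clock: 4.75
position: [0.4437, 0.028, 0.1235]
tool_rot: [3.141, -0.001, 0.301]
force: [-0.6, -0.6, -0.4]
grip_width: 0.0531
finger_force: 42.2
clock: 5.25
position: [0.4457, 0.178, 0.1235]
tool_rot: [-3.142, -0.001, 0.301]
force: [0.3, -0.0, -0.5]
grip_width: 0.0531
finger_force: 42.2
clock: 5.75
position: [0.4447, 0.1936, 0.0711]
tool_rot: [3.141, 0.003, 0.3]
force: [0.1, -0.5, -0.6]
grip_width: 0.0535
finger_force: 42.3
[0.44568529 0.19435843 0.07300039]
(array([0.4327, 0.1983]), [array([0.4327, 0.1983])], [(112, 329)])
```

View pics/w2.png

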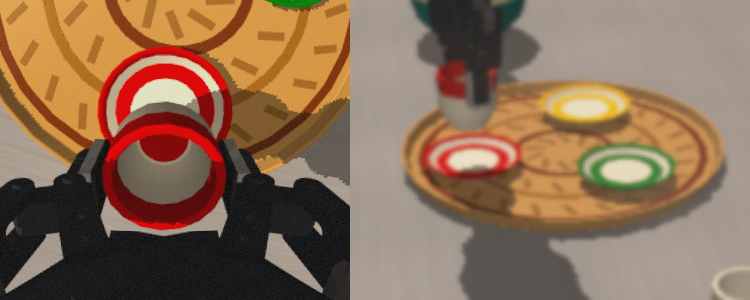

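The cup sits laterally over the saucer (cup axis ≈165, saucer ≈166 in the crop). I'll check fore/aft with the fisheye model.

```bash
cat >> h.py <<'E'
def fish(f,P):
    E=f["extrinsics"]; q=P@E[:3,:3].T+E[:3,3]; n=np.hypot(q[:,0],q[:,1]); th=np.arctan2(n,q[:,2]); return np.c_[f["fx"]*th*q[:,0]/n+f["cx"],f["fy"]*th*q[:,1]/n+f["cy"]]
def overlay(name,p,sx,zc,h=.0235):
    f=bot.grab_frame("wrist");im=np.ascontiguousarray(f["pixels"][:,:,::-1]); z=p[2]-h
    for xy,r,zz,c in((p,.027,z+.052,(255,255,0)),(sx,.046,.016,(255,0,255)),(sx,.028,.010,(255,0,255))):
        cv2.polylines(im,[fish(f,model(xy,[(r,zz)])).round().astype(np.int32)],True,c,1)
    cv2.drawMarker(im,tuple(int(v) for v in fish(f,np.array([[p[0],p[1],z+zc]]))[0].round()),(255,255,0),0,8)
    cv2.imwrite(name,cv2.resize(im[60:360,150:490],None,fx=2,fy=2))
E
python3 - <<'E'
from h import *
overlay("pics/w3.png",bot.observe()["position"],(.4463,.1945),.006)
E
```

```text
(no output)
```

View pics/w3.png

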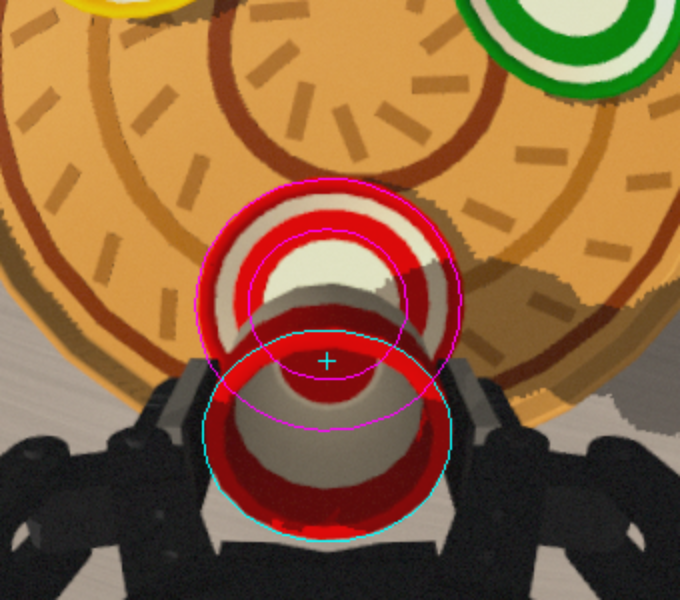

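The overlay matches: saucer at (328,305), rim at (327,435) and dot are all where the model puts them, so the cup is upright. Lower 3.8 cm and release.

```bash
python3 -m crank '{"travel":[[0.05,0,-1],[0.05,0,-2],[0.05,0,-3],[0.05,0,-3.5],[0.05,0,-3.8]],"turn":[[0,0,0],[0,0,0],[0,0,0],[0,0,0],[0,0,0]],"gripper":[1,1,1,1,1]}'
python3 -m crank '{"travel":[[0,0,0],[0,0,0],[0,0,0],[0,0,0],[0,0,0]],"turn":[[0,0,0],[0,0,0],[0,0,0],[0,0,0],[0,0,0]],"gripper":[1,1,1,1,1]}'
```

```text
clock: 6.4
position: [0.4459, 0.1948, 0.0338]
tool_rot: [3.141, 0.001, 0.301]
force: [-9.6, -4.1, 52.9]
grip_width: 0.0537
finger_force: 47.2
clock: 6.9
position: [0.4462, 0.1949, 0.0345]
tool_rot: [-3.142, -0.0, 0.301]
force: [0.6, 0.6, -0.6]
grip_width: 0.0535
finger_force: 42.4
```

```bash
python3 -m crank '{"travel":[[0,0,-0.1],[0,0,-0.1],[0,0,-0.1],[0,0,-0.1],[0,0,-0.1]],"turn":[[0,0,0],[0,0,0],[0,0,0],[0,0,0],[0,0,0]],"gripper":[1,0.9,0.8,0.6,0.4]}' 20
python3 -m crank '{"travel":[[0,0,0],[0,0,0],[0,0,0],[0,0,0],[0,0,0]],"turn":[[0,0,0],[0,0,0],[0,0,0],[0,0,0],[0,0,0]],"gripper":[0.2,0,0,0,0]}'
python3 -m crank '{"travel":[[0,0,2],[0,0,4],[0,0,7],[0,0,10],[0,0,12]],"turn":[[0,0,0],[0,0,0],[0,0,0],[0,0,0],[0,0,0]],"gripper":[0,0,0,0,0]}'
python3 - <<'E'
from h import *
overlay("pics/w4.png",(.4463,.1945,.0335),(.4463,.1945),.006)
E
```

```text
clock: 7.4
position: [0.4463, 0.1949, 0.034]
tool_rot: [3.142, -0.001, 0.301]
force: [-3.6, -1.6, 15.4]
grip_width: 0.0532
finger_force: 43.8
clock: 7.9
position: [0.4462, 0.1949, 0.0334]
tool_rot: [-3.142, 0.0, 0.301]
force: [-0.9, 0.1, 0.2]
grip_width: 0.0856
finger_force: 0.0
clock: 8.4
position: [0.4465, 0.195, 0.1554]
tool_rot: [-3.141, -0.001, 0.301]
force: [-0.6, 0.7, -0.2]
grip_width: 0.0854
finger_force: 0.0
```

View pics/w4.png

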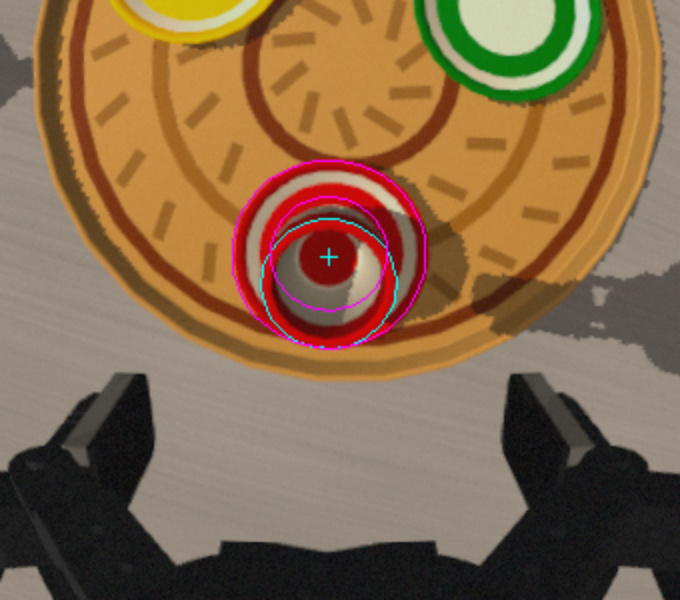

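Red cup is centred on its saucer: rim at (329,282), dot on the cross at (328,257). Now to yellow at (0.431,-0.3055): travel -1.5, -50 cm.

```bash
python3 -m crank '{"travel":[[0,-2,0],[-0.2,-6,0],[-0.3,-10,0],[-0.4,-14,0],[-0.5,-18,0]],"turn":[[0,0,0],[0,0,0],[0,0,0],[0,0,0],[0,0,0]],"gripper":[0,0,0,0,0]}' 40
python3 -m crank '{"travel":[[-0.1,-4,0],[-0.2,-8,0],[-0.3,-12,0],[-0.4,-16,0],[-0.5,-20,0]],"turn":[[0,0,0],[0,0,0],[0,0,0],[0,0,0],[0,0,0]],"gripper":[0,0,0,0,0]}'
python3 -m crank '{"travel":[[-0.1,-4,0],[-0.3,-8,0],[-0.5,-12,0],[-0.5,-12,-2],[-0.5,-12,-5.5]],"turn":[[0,0,0],[0,0,0],[0,0,0],[0,0,0],[0,0,0]],"gripper":[0,0,0,0,0]}'
python3 - <<'E'
from h import *
print(bot.observe()["position"]);overlay("pics/w5.png",(.431,-.3055,.0235),(.4463,.1945),.006);print(bot.observe()["position"])
E
```

```text
clock: 8.95
position: [0.4408, 0.0133, 0.1534]
tool_rot: [3.142, -0.0, 0.301]
force: [1.1, -0.9, 0.2]
grip_width: 0.0856
finger_force: 0.0
clock: 9.45
position: [0.4358, -0.1868, 0.1534]
tool_rot: [3.142, -0.0, 0.301]
force: [0.8, 0.8, 0.8]
grip_width: 0.0855
finger_force: 0.0
clock: 9.95
position: [0.4318, -0.3071, 0.099]
tool_rot: [3.139, -0.002, 0.298]
force: [1.8, 0.1, -0.6]
grip_width: 0.0852
finger_force: 0.0
[ 0.43175634 -0.30712824  0.09904695]
[ 0.42931297 -0.30463272  0.09322313]
```

View pics/w5.png

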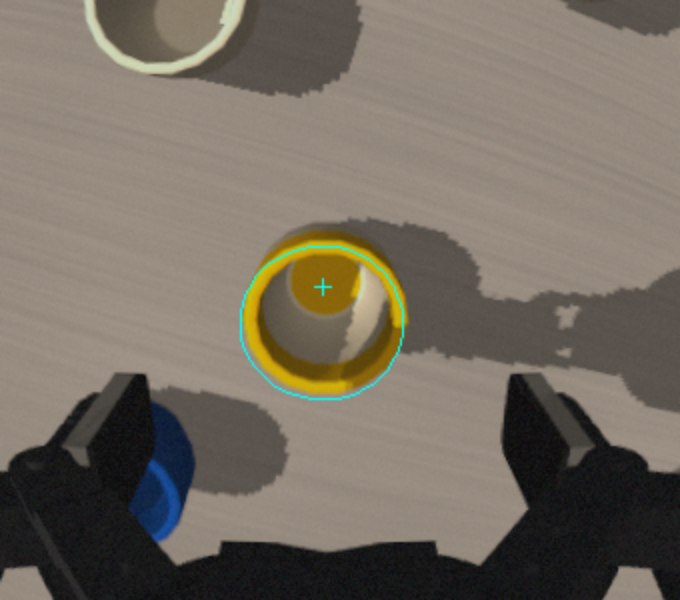

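Yellow cup at (325,318) in the overlay, about 1 mm ahead of the prediction, between the fingers. The blue one is behind the left finger and clear of it. Descend and grip.

```bash
python3 -m crank '{"travel":[[0.1,0,-2],[0.1,0,-4],[0.1,0,-6],[0.1,0,-7.4],[0.1,0,-7.4]],"turn":[[0,0,0],[0,0,0],[0,0,0],[0,0,0],[0,0,0]],"gripper":[0,0,0,0,0]}'
python3 -m crank '{"travel":[[0,0,0],[0,0,0],[0,0,0],[0,0,0],[0,0,0]],"turn":[[0,0,0],[0,0,0],[0,0,0],[0,0,0],[0,0,0]],"gripper":[0.2,0.4,0.6,0.8,1]}' 40
python3 -m crank '{"travel":[[0,0,0],[0,0,0],[0,0,0],[0,0,0],[0,0,0]],"turn":[[0,0,0],[0,0,0],[0,0,0],[0,0,0],[0,0,0]],"gripper":[1,1,1,1,1]}'
```

```text
clock: 10.5
position: [0.4315, -0.3045, 0.0233]
tool_rot: [-3.14, 0.002, 0.301]
force: [0.6, -0.1, -0.1]
grip_width: 0.0853
finger_force: 0.0
clock: 11.0
position: [0.4327, -0.3054, 0.0258]
tool_rot: [3.14, -0.001, 0.301]
force: [-0.8, 1.4, 11.0]
grip_width: 0.0528
finger_force: 39.8
clock: 11.5
position: [0.4327, -0.3054, 0.0258]
tool_rot: [3.14, -0.001, 0.301]
force: [-2.4, 1.9, 10.9]
grip_width: 0.0531
finger_force: 39.8
```

```bash
python3 -m crank '{"travel":[[0,0,1],[0,0,3],[0,0,5.5],[0,0,8],[0,0,10]],"turn":[[0,0,0],[0,0,0],[0,0,0],[0,0,0],[0,0,0]],"gripper":[1,1,1,1,1]}'
python3 -m crank '{"travel":[[0.5,2,1],[1.3,6,1],[2.2,10,1],[3.1,14,1],[4,18,1]],"turn":[[0,0,0],[0,0,0],[0,0,0],[0,0,0],[0,0,0]],"gripper":[1,1,1,1,1]}'
python3 -m crank '{"travel":[[0.9,4,0],[1.8,8,0],[2.7,12,0],[3.6,16,0],[4.5,20,0]],"turn":[[0,0,0],[0,0,0],[0,0,0],[0,0,0],[0,0,0]],"gripper":[1,1,1,1,1]}'
python3 -m crank '{"travel":[[0.9,4,0],[1.8,8,0],[2.7,12,0],[3.6,16,0],[4.2,19.3,0]],"turn":[[0,0,0],[0,0,0],[0,0,0],[0,0,0],[0,0,0]],"gripper":[1,1,1,1,1]}'
python3 -m crank '{"travel":[[0.7,3,-1],[0.7,3,-3],[0.7,3,-5],[0.7,3,-6],[0.7,3,-6]],"turn":[[0,0,0],[0,0,0],[0,0,0],[0,0,0],[0,0,0]],"gripper":[1,1,1,1,1]}'
python3 - <<'E'
from h import *
bot.grab_frame("wrist");p=bot.observe()["position"];print(p)
overlay("pics/w6.png",p,(.5665,.2975),.006,.0255)
E
```

```text
clock: 12.0
position: [0.4324, -0.3054, 0.127]
tool_rot: [3.14, -0.001, 0.301]
force: [0.9, 0.9, -0.9]
grip_width: 0.0525
finger_force: 42.3
clock: 12.5
position: [0.4725, -0.1237, 0.1357]
tool_rot: [3.141, -0.001, 0.3]
force: [0.3, -0.6, -0.4]
grip_width: 0.0523
finger_force: 42.3
clock: 13.0
position: [0.5175, 0.0765, 0.1357]
tool_rot: [3.141, -0.001, 0.301]
force: [0.7, -0.7, -1.1]
grip_width: 0.0523
finger_force: 42.3
clock: 13.5
position: [0.5594, 0.2703, 0.1357]
tool_rot: [-3.141, -0.001, 0.302]
force: [0.7, -0.5, -0.9]
grip_width: 0.0526
finger_force: 42.3
clock: 14.0
position: [0.5657, 0.2974, 0.0741]
tool_rot: [3.141, 0.001, 0.301]
force: [0.4, 0.4, -0.0]
grip_width: 0.0529
finger_force: 42.3
[0.56626765 0.29765152 0.07503533]
```

View pics/w6.png

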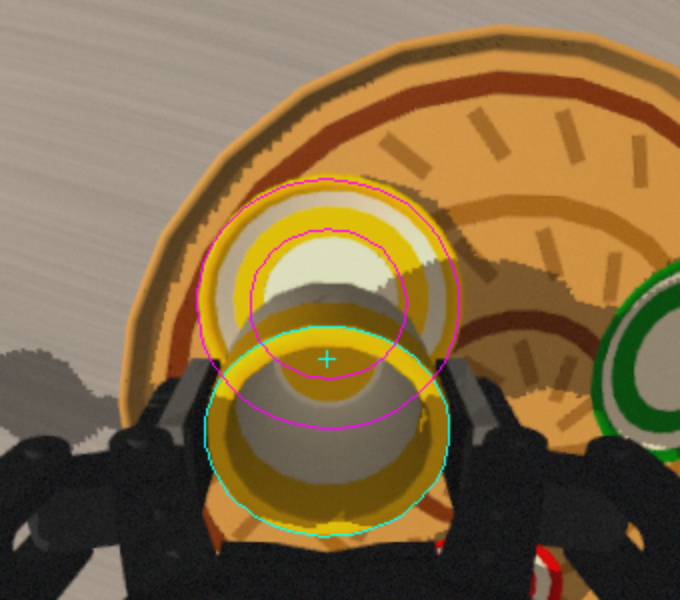

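Yellow cup upright at (327,432) and its saucer at (327,303), matched to about 1 mm. Lower slowly and release.

```bash
python3 -m crank '{"travel":[[0.05,0,-1],[0.05,0,-2],[0.05,0,-2.7],[0.05,0,-3.2],[0.05,0,-3.4]],"turn":[[0,0,0],[0,0,0],[0,0,0],[0,0,0],[0,0,0]],"gripper":[1,1,1,1,1]}'
python3 -m crank '{"travel":[[0,0,-0.1],[0,0,-0.2],[0,0,-0.3],[0,0,-0.4],[0,0,-0.5]],"turn":[[0,0,0],[0,0,0],[0,0,0],[0,0,0],[0,0,0]],"gripper":[1,1,1,1,1]}'
```

```text
clock: 14.6
position: [0.5664, 0.2977, 0.0397]
tool_rot: [3.141, 0.001, 0.301]
force: [-0.2, 0.3, 0.1]
grip_width: 0.0524
finger_force: 42.3
clock: 15.1
position: [0.5669, 0.2979, 0.0358]
tool_rot: [-3.141, -0.0, 0.301]
force: [-4.7, -2.6, 22.0]
grip_width: 0.0527
finger_force: 44.2
```

```bash
python3 -m crank '{"travel":[[0,0,0],[0,0,0],[0,0,0],[0,0,0],[0,0,0]],"turn":[[0,0,0],[0,0,0],[0,0,0],[0,0,0],[0,0,0]],"gripper":[1,0.9,0.8,0.6,0.4]}' 20
python3 -m crank '{"travel":[[0,0,0],[0,0,0],[0,0,0],[0,0,0],[0,0,0]],"turn":[[0,0,0],[0,0,0],[0,0,0],[0,0,0],[0,0,0]],"gripper":[0.2,0,0,0,0]}'
python3 -m crank '{"travel":[[0,0,2],[0,0,4],[0,0,7],[0,0,10],[0,0,12]],"turn":[[0,0,0],[0,0,0],[0,0,0],[0,0,0],[0,0,0]],"gripper":[0,0,0,0,0]}'
python3 - <<'E'
from h import *
overlay("pics/w7.png",(.5665,.2975,.0335),(.5665,.2975),.006)
E
```

```text
clock: 15.6
position: [0.5668, 0.2979, 0.0359]
tool_rot: [-3.142, -0.0, 0.301]
force: [-0.8, -1.0, 6.0]
grip_width: 0.0525
finger_force: 42.8
clock: 16.1
position: [0.5667, 0.2979, 0.0355]
tool_rot: [-3.142, -0.0, 0.301]
force: [0.2, 0.7, 0.1]
grip_width: 0.0856
finger_force: 0.0
clock: 16.6
position: [0.5672, 0.2981, 0.1576]
tool_rot: [-3.141, -0.002, 0.301]
force: [0.5, -0.4, 0.6]
grip_width: 0.085
finger_force: 0.0
```

View pics/w7.png

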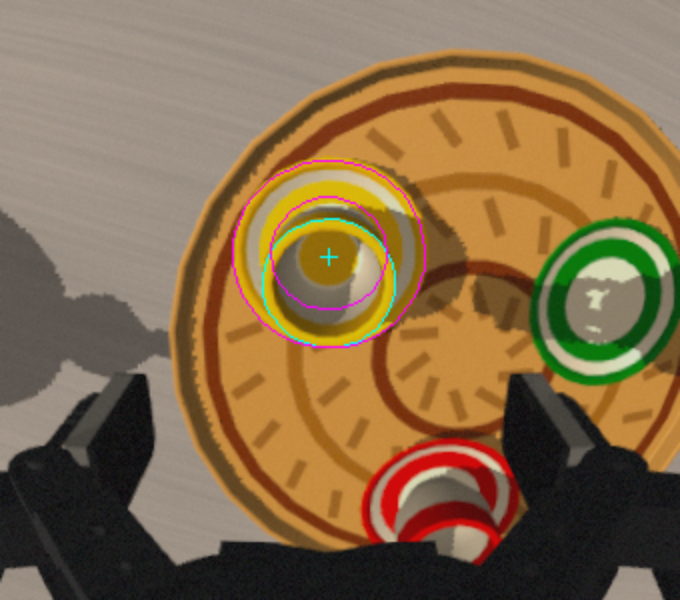

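Yellow cup is centred and upright: rim at (329,282), dot on the cross. Now green at (0.593,-0.358): travel +2.6, -65.6 cm.

```bash
python3 -m crank '{"travel":[[0.1,-2,0],[0.2,-6,0],[0.4,-10,0],[0.6,-14,0],[0.8,-18,0]],"turn":[[0,0,0],[0,0,0],[0,0,0],[0,0,0],[0,0,0]],"gripper":[0,0,0,0,0]}' 40
python3 -m crank '{"travel":[[0.2,-4,0],[0.4,-8,0],[0.6,-12,0],[0.8,-16,0],[0.9,-20,0]],"turn":[[0,0,0],[0,0,0],[0,0,0],[0,0,0],[0,0,0]],"gripper":[0,0,0,0,0]}'
python3 -m crank '{"travel":[[0.2,-4,0],[0.4,-8,0],[0.6,-12,0],[0.8,-16,0],[0.9,-20,0]],"turn":[[0,0,0],[0,0,0],[0,0,0],[0,0,0],[0,0,0]],"gripper":[0,0,0,0,0]}'
python3 -m crank '{"travel":[[0,-4,0],[0,-7.6,0],[0,-7.6,-2],[0,-7.6,-4],[0,-7.6,-5.5]],"turn":[[0,0,0],[0,0,0],[0,0,0],[0,0,0],[0,0,0]],"gripper":[0,0,0,0,0]}'
python3 - <<'E'
from h import *
bot.grab_frame("wrist")
overlay("pics/w8.png",(.593,-.358,.0235),(.4463,.1945),.006);print(bot.observe()["position"])
E
```

```text
clock: 17.15
position: [0.5743, 0.1157, 0.1552]
tool_rot: [3.141, 0.0, 0.3]
force: [1.4, -0.0, 0.7]
grip_width: 0.0853
finger_force: 0.0
clock: 17.65
position: [0.5832, -0.0843, 0.1552]
tool_rot: [3.142, 0.0, 0.3]
force: [1.7, 0.0, -0.2]
grip_width: 0.0854
finger_force: 0.0
clock: 18.15
position: [0.592, -0.2842, 0.1551]
tool_rot: [-3.141, 0.001, 0.3]
force: [-0.4, -0.4, -0.0]
grip_width: 0.0853
finger_force: 0.0
clock: 18.65
position: [0.5916, -0.3585, 0.0987]
tool_rot: [-3.141, 0.001, 0.3]
force: [0.5, -0.2, 0.2]
grip_width: 0.0854
finger_force: 0.0
[ 0.59137395 -0.35761798  0.09808796]
```

View pics/w8.png

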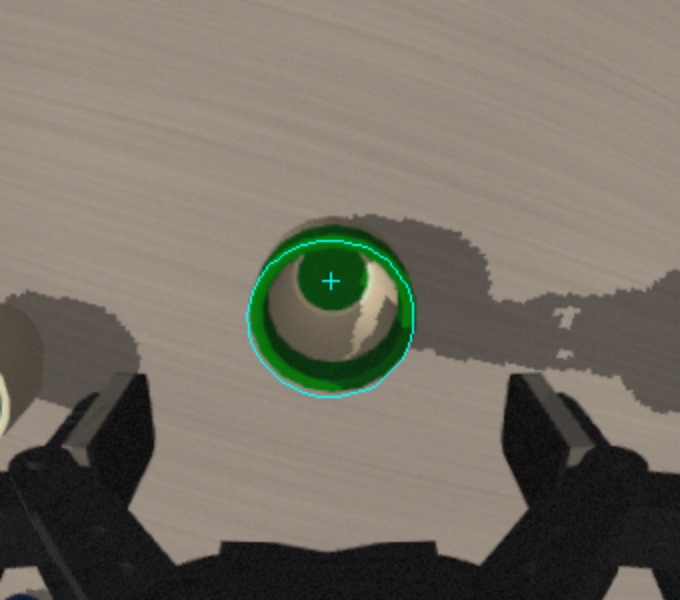

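Green cup at (332,313) between the fingers, about 1 mm ahead of the prediction. Descend with +0.2 cm in x.

```bash
python3 -m crank '{"travel":[[0.2,0,-2],[0.2,0,-4],[0.2,0,-6],[0.2,0,-7.5],[0.2,0,-7.5]],"turn":[[0,0,0],[0,0,0],[0,0,0],[0,0,0],[0,0,0]],"gripper":[0,0,0,0,0]}'
python3 -m crank '{"travel":[[0,0,0],[0,0,0],[0,0,0],[0,0,0],[0,0,0]],"turn":[[0,0,0],[0,0,0],[0,0,0],[0,0,0],[0,0,0]],"gripper":[0.2,0.4,0.6,0.8,1]}' 40
python3 -m crank '{"travel":[[0,0,0],[0,0,0],[0,0,0],[0,0,0],[0,0,0]],"turn":[[0,0,0],[0,0,0],[0,0,0],[0,0,0],[0,0,0]],"gripper":[1,1,1,1,1]}'
```

```text
clock: 19.25
position: [0.5939, -0.3576, 0.024]
tool_rot: [-3.14, 0.002, 0.301]
force: [0.3, 1.1, -0.4]
grip_width: 0.0852
finger_force: 0.0
clock: 19.75
position: [0.5954, -0.3586, 0.0271]
tool_rot: [3.14, -0.001, 0.301]
force: [-1.1, 1.1, 7.4]
grip_width: 0.0526
finger_force: 41.4
clock: 20.25
position: [0.5954, -0.3586, 0.0271]
tool_rot: [3.14, -0.001, 0.301]
force: [-1.7, 1.0, 8.0]
grip_width: 0.0524
finger_force: 41.4
```

```bash
python3 -m crank '{"travel":[[0,0,1],[0,0,3],[0,0,5.5],[0,0,8],[0,0,11]],"turn":[[0,0,0],[0,0,0],[0,0,0],[0,0,0],[0,0,0]],"gripper":[1,1,1,1,1]}'
python3 -m crank '{"travel":[[0,2,0],[-0.1,5,0],[-0.2,9,0],[-0.3,13,0],[-0.4,17,0]],"turn":[[0,0,0],[0,0,0],[0,0,0],[0,0,0],[0,0,0]],"gripper":[1,1,1,1,1]}'
python3 -m crank '{"travel":[[-0.1,4,0],[-0.2,8,0],[-0.3,12,0],[-0.3,16,0],[-0.4,20,0]],"turn":[[0,0,0],[0,0,0],[0,0,0],[0,0,0],[0,0,0]],"gripper":[1,1,1,1,1]}'
python3 -m crank '{"travel":[[-0.1,4,0],[-0.2,8,0],[-0.2,11,0],[-0.2,13,0],[-0.2,13.8,0]],"turn":[[0,0,0],[0,0,0],[0,0,0],[0,0,0],[0,0,0]],"gripper":[1,1,1,1,1]}'
python3 -m crank '{"travel":[[0,0,-1],[0,0,-3],[0,0,-5],[0,0,-6],[0,0,-6]],"turn":[[0,0,0],[0,0,0],[0,0,0],[0,0,0],[0,0,0]],"gripper":[1,1,1,1,1]}'
python3 - <<'E'
from h import *
bot.grab_frame("wrist");p=bot.observe()["position"];print(p)
overlay("pics/w9.png",p,(.5845,.150),.006,.027)
E
```

```text
clock: 20.75
position: [0.5945, -0.358, 0.1372]
tool_rot: [-3.142, -0.0, 0.301]
force: [-0.6, -0.5, -0.8]
grip_width: 0.0524
finger_force: 42.1
clock: 21.25
position: [0.5907, -0.1868, 0.1368]
tool_rot: [3.141, -0.001, 0.3]
force: [1.7, 0.6, -0.8]
grip_width: 0.0524
finger_force: 42.2
clock: 21.75
position: [0.5869, 0.0135, 0.1368]
tool_rot: [3.141, -0.001, 0.301]
force: [0.8, 0.5, -0.4]
grip_width: 0.0527
finger_force: 42.2
clock: 22.25
position: [0.5846, 0.1524, 0.1365]
tool_rot: [-3.141, -0.001, 0.303]
force: [-0.1, 0.1, 0.3]
grip_width: 0.0521
finger_force: 42.2
clock: 22.75
position: [0.5841, 0.1484, 0.0742]
tool_rot: [3.141, 0.002, 0.299]
force: [0.5, -0.7, -0.9]
grip_width: 0.0528
finger_force: 42.1
[0.58463548 0.14883879 0.07524184]
```

View pics/w9.png

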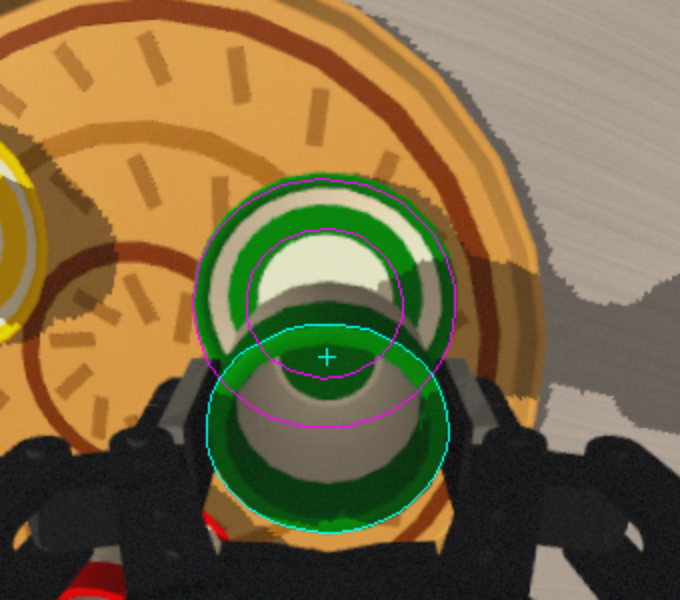

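Green cup upright at (328,430); saucer centre at about (324,300), some 2 mm ahead of the model. Shift +0.2, +0.1 cm and lower.

```bash
python3 -m crank '{"travel":[[0.1,0.1,-1],[0.2,0.1,-2],[0.2,0.1,-2.6],[0.2,0.1,-3.1],[0.2,0.1,-3.3]],"turn":[[0,0,0],[0,0,0],[0,0,0],[0,0,0],[0,0,0]],"gripper":[1,1,1,1,1]}'
python3 -m crank '{"travel":[[0,0,-0.1],[0,0,-0.2],[0,0,-0.3],[0,0,-0.4],[0,0,-0.5]],"turn":[[0,0,0],[0,0,0],[0,0,0],[0,0,0],[0,0,0]],"gripper":[1,1,1,1,1]}'
```

```text
clock: 23.35
position: [0.5864, 0.1508, 0.0418]
tool_rot: [-3.142, 0.001, 0.301]
force: [-0.6, 0.3, -1.0]
grip_width: 0.0526
finger_force: 42.1
clock: 23.85
position: [0.5867, 0.1509, 0.0375]
tool_rot: [-3.142, -0.0, 0.301]
force: [0.0, 0.2, -1.3]
grip_width: 0.0527
finger_force: 42.1
```

```bash
python3 -m crank '{"travel":[[0,0,-0.05],[0,0,-0.1],[0,0,-0.1],[0,0,-0.1],[0,0,-0.1]],"turn":[[0,0,0],[0,0,0],[0,0,0],[0,0,0],[0,0,0]],"gripper":[1,1,1,0.8,0.5]}' 20
python3 -m crank '{"travel":[[0,0,0],[0,0,0],[0,0,0],[0,0,0],[0,0,0]],"turn":[[0,0,0],[0,0,0],[0,0,0],[0,0,0],[0,0,0]],"gripper":[0.2,0,0,0,0]}'
python3 -m crank '{"travel":[[0,0,2],[0,0,4],[0,0,7],[0,0,10],[0,0,12]],"turn":[[0,0,0],[0,0,0],[0,0,0],[0,0,0],[0,0,0]],"gripper":[0,0,0,0,0]}'
python3 - <<'E'
from h import *
overlay("pics/w10.png",(.586,.1505,.0335),(.586,.1505),.006)
E
```

```text
clock: 24.35
position: [0.5868, 0.1509, 0.0371]
tool_rot: [3.142, -0.0, 0.301]
force: [-3.4, -0.6, 10.2]
grip_width: 0.0526
finger_force: 43.2
clock: 24.85
position: [0.5867, 0.1508, 0.0364]
tool_rot: [3.142, 0.0, 0.301]
force: [-0.4, 0.1, -0.0]
grip_width: 0.0852
finger_force: 0.0
clock: 25.35
position: [0.5871, 0.151, 0.1585]
tool_rot: [-3.142, -0.002, 0.301]
force: [0.2, 0.0, 0.1]
grip_width: 0.0852
finger_force: 0.0
```

View pics/w10.png

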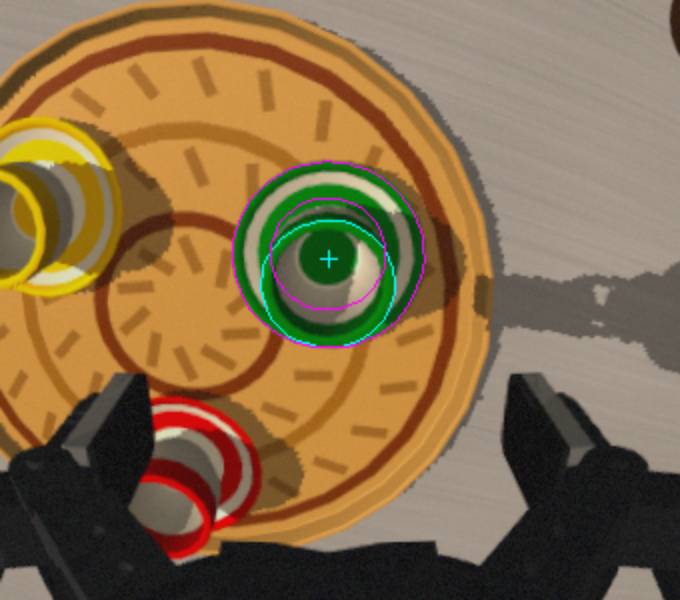

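Green cup is centred, with its dot on the cross at (328,258), and the red and yellow cups still stand on their saucers. Let the arm settle, then hand in.

```bash
python3 -m crank '{"travel":[[0,0,0],[0,0,0],[0,0,0],[0,0,0],[0,0,0]],"turn":[[0,0,0],[0,0,0],[0,0,0],[0,0,0],[0,0,0]],"gripper":[0,0,0,0,0]}' && python3 -c "
from workcell import bot
print(bot.job_done())"
```

```text
clock: 25.9
position: [0.5865, 0.1508, 0.1559]
tool_rot: [-3.142, 0.001, 0.301]
force: [0.1, -0.8, -0.8]
grip_width: 0.0855
finger_force: 0.0
the job is handed in; nothing more can be done
None
```

The red, yellow and green cups were set upright in that order on their matching saucers and let go, the camera check after each placing showed it centred, and the job was handed in at about 26 s (no verdict came back).

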